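Roll the gift carton to the stop and set it out for collection

ROBOT

A 6-joint arm with a two-finger parallel gripper is mounted at the origin on the work surface. World frame = base frame: x ahead of the robot, y to its left, z up, the work surface at z = 0. Lengths are in m, angles in rad, forces in N, time in s.
With the tool pointing down it reaches from about 0.35 to 0.975 m from the base axis. Payload 7.1 kg.
Tool frame: the origin (TCP) lies midway between the tips of the shut fingers; the grasp point (between the pads) lies pinch_z behind it (pinch_z is the distance from the TCP to the grasp point, in m); z points along the fingers, y is the line along which they close (so a half turn about z gives the same grasp; the last joint's range is limited). The gripper opens to 88 mm and grips with 3 to 60 N. Pads are 20 mm wide; open, the fingers measure 115 mm over their backs; the gripper's body (75 mm by 178 mm) begins 61 mm behind the grasp point.
Start: joints at [1.272, 0.423, 1.63, -0, 1.089, -0.019], TCP at [0.173, 0.601, 0.223] pointing down, gripper open.
Joint ranges: [-3, 3], [-0.9, 2.11], [0.09, 2.58], [-1.31, 4.45], [0.11, 2.69], [-2.54, 2.54]. Speed limits (rad/s): [2.39, 2.39, 3.01, 3.14, 3.14, 3.14].

INTERFACE

Orientations are given as a rotation vector (axis times angle).
In Python, from station import read_state, read_camera, camera_info, finish_job, pinch_z gives the robot as it stands.
- The arm moves only by the tool apply_moves, never from a script. Its argument "commands" is a list of rows, each an object of numbers: "x", "y", "z": the shift along the tool's x, y, z in mm; "roll": the turn about the tool's z in rad. A call has 1 to 20 rows; each row shifts and turns the commanded pose from where the row before left it, along the tool's axes as they then stand; what a row does not reach is not made up. A row lasts 1/8 s, in which the tool goes at most 62.5 mm and 10.7 degrees, less where a joint would pass 70% of its speed; a pose out of reach is approached as far as the arm can. A call is refused whole if a number of a shift passes 62.5 or a number of a turn 0.188, either way. A call with a gripper value outside its range is refused whole. "gripper" is the finger opening in mm, from 0 to 87.8, set as the call begins (left out, the last holds). The fingers move at their own pace and stop on an object; the grip force is fixed at half the most. Time passes only in rows, so rows that do not move let the fingers close. It gives the time, the measured TCP pose, the force, the opening and the grip force at its end, in the units of the state.
- read_state(): the state, without advancing time (a new reading comes with each control period).
- read_camera(name): name is "scene" or "side" or "wrist"; returns the picture (420x560x3 uint8, red, green, blue); there is no depth.
- camera_info(name): a dict with "intrinsics" (3x3 intrinsics, pixels), "distortion" ([k1, k2, p1, p2, k3] as OpenCV has them; the pictures are not rectified), "pose" (4x4, takes a point from camera to world coordinates). Camera axes: x right, y up, looking along -z (the intrinsics and any distortion apply to the point x, -y, -z); pixel columns grow to the right and rows downward; lengths in m; the calibration is good to about 2 mm. A picture is of the moment at which its call begins: read the wrist's pose just before it. camera_info takes no time and is no camera call; for the wrist camera it gives the pose at the moment of the call.
- finish_job(): hands the job in; it is judged then, once.
The state is a dict: "time": time; "joint_pos": joint angles; "joint_velocities": joint speeds; "joint_torque": joint torques, N m; "ee_pos": TCP position; "tool_rot": TCP orientation; "contact_force": force on the tool from outside, world axes, zero at the start; "torque": the same for the moment, N m; "finger_gap": finger opening in m; "grasp_force": force on a finger pad.
Only numpy, scipy, OpenCV 4.12 (cv2) and the standard library are available. Lean on these libraries where they do the work, as an engineer would, in place of code of your own. Each camera call takes 0.05 s, during which the arm holds its last target. There are 200 camera calls.

TASK

On this Christmas stall, roll the brown gift carton with the green ribbon along the roller track, keeping it down on the rollers, until it rests against the blue end stop. Then lift it off and set it down gently, upright, in the middle of the yellow mat and lined up with the mat's sides; let go of it. Leave the black carton where it stands.

Things in the scene. Friction and masses are not known exactly. Their poses are not given: they have to be found in the camera images.
- carton_mid (a point): Centre (half-way up) of the closed brown cardboard gift carton with a green ribbon, 56 mm (its x) by 90 mm (its y) by 80 mm high (z up), 0.25 to 0.5 kg. It starts on the rollers, its long side (y) along the track, 50 to 150 mm short of the track's middle. (A brown carton with a red ribbon, far to the side, is not part of the job.)
- track: Fixed roller track, 460 mm (y) by 78 mm (x; feet 90). Origin: its middle, at table height; y points along it to the blue end stop. Tops of the free rollers are 50 mm up (carton centre 90 mm up). Side rails 62 mm apart, 8 mm above the rollers. Stop face at y +200 mm (carton centre +155), 30 mm above the rollers; other end open. A carton let go rolls on a few cm at most.
- yellow_mat_top (a point): Centre of the top face of the yellow mat, fixed on the table, 110 mm (its x) by 150 mm (its y), 4 mm thick. The carton's long side goes along the mat's long side (y), either way round; its centre is then 40 mm above this point. A white mat of the same size lies beside it, 200 mm or more away.
- black_carton_mid (a point): Centre (half-way up) of the black gift carton with a gold ribbon, same size as the brown one, standing on the white mat. Not to be moved.
There are look-alikes about, which are no part of the job. There is more than one size of the part that bears yellow_mat_top; the job needs the larger.

How it is judged:
By the outcome, as a careful person would: the job done as asked, in the order asked, and still so for the second after the job is handed in, with the robot touching nothing.
It also fails if it takes over 56 s, if anything falls off the work surface, if the arm or the gripper's body presses on something with over 40 N, if the wrist force passes 120 N, or if a joint passes its speed limit or range.

## Working session

There is one attempt and no reset: what is moved stays moved. The work goes in short steps, Python scripts to look and compute and a tool call to move; the robot and the scene stay as the last step left them, time stands still between calls to the robot, and variables do not carry over. Pictures are saved under pics/ and viewed, at most 10 in all, crops included, and the job is handed in when it is done.

Besides the shell and the picture viewer there is one more tool, called after "Emit:" as name([rows], argument=value, ...), one row to a line, values as JSON. apply_moves: Moves the arm, as the interface text tells. Its arguments: {"type":"object","properties":{"commands":{"type":"array","items":{"type":"object","properties":{"x":{"type":"number"},"y":{"type":"number"},"z":{"type":"number"},"roll":{"type":"number"}}}},"gripper":{"type":"number"}},"required":["commands"]}

```bash
mkdir -p pics; ls; cat > h.py <<'E'
import numpy as np, cv2
from station import read_state, read_camera, camera_info, finish_job, pinch_z
def ray(name,uv,info=None):
    c=info or camera_info(name); K=np.array(c["intrinsics"],float); D=np.array(c["distortion"],float); T=np.array(c["pose"])
    p=cv2.undistortPoints(np.array(uv,float).reshape(-1,1,2),K,D).reshape(-1,2)
    d=np.c_[p[:,0],-p[:,1],-np.ones(len(p))]@T[:3,:3].T
    return T[:3,3],d
def onz(name,uv,z,info=None):
    o,d=ray(name,uv,info); return o+d*((z-o[2])/d[:,2])[:,None]
def proj(name,P,info=None):
    c=info or camera_info(name); K=np.array(c["intrinsics"],float); D=np.array(c["distortion"],float); T=np.array(c["pose"])
    q=(np.array(P,float).reshape(-1,3)-T[:3,3])@T[:3,:3]; q[:,1:]*=-1
    return cv2.projectPoints(q,np.zeros(3),np.zeros(3),K,D)[0].reshape(-1,2)
E
python3 - <<'E'
from h import *
print(pinch_z, read_state())
for n in ("scene","side"):
    cv2.imwrite(f"pics/{n}1.png",read_camera(n)[:,:,::-1]); print(n,np.round(camera_info(n)["pose"],3).tolist())
E
```

```text
pics
0.0187 {'time': 0.0, 'joint_pos': array([ 1.27199267e+00,  4.23814129e-01,  1.63066815e+00, -3.59914074e-06,
        1.08859721e+00, -1.89851932e-02]), 'joint_velocities': array([-3.66101733e-04,  9.63346367e-05,  6.24245420e-04, -3.42766428e-04,
        6.49712090e-04,  4.75969865e-04]), 'joint_torque': array([ 1.48865231e-03, -5.44630873e+01, -2.73671722e+01,  6.44508144e-02,
        2.27758137e-02, -1.24303283e-04]), 'ee_pos': array([0.17242065, 0.6001812 , 0.22192696]), 'tool_rot': array([-4.38070166e-01, -3.11066476e+00,  2.30672251e-03]), 'contact_force': array([-0.12637176, -0.43209583, -0.03470092]), 'torque': array([ 0.01475866, -0.0081844 ,  0.00597988]), 'grasp_force': 0.0, 'finger_gap': 0.0878209422084909}
scene [[0.106, -0.704, 0.703, 1.147], [0.994, 0.072, -0.078, -0.113], [0.005, 0.707, 0.707, 0.661], [0.0, 0.0, 0.0, 1.0]]
side [[-0.999, 0.031, -0.04, 0.523], [-0.05, -0.688, 0.724, 0.494], [-0.005, 0.725, 0.688, 0.61], [0.0, 0.0, 0.0, 1.0]]
```

View pics/scene1.png

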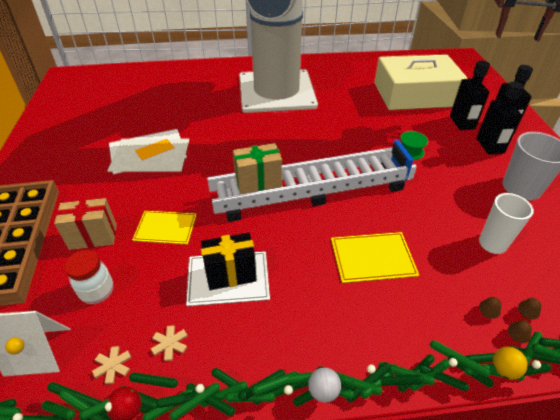

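View pics/side1.png

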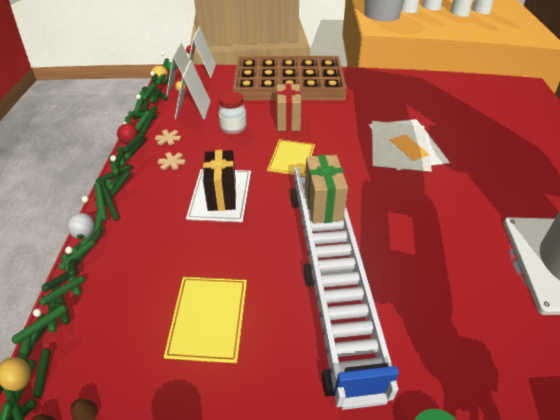

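The large yellow mat is at scene px (332–417, 233–280). The carton's top is near (257,152), and the blue stop near (402,156) marks track +y, towards world +y. The small yellow mat and the red-ribbon carton are the decoys.

```bash
cat >> h.py <<'E'
def blob(im,lo,hi,area=0):
    m=cv2.inRange(cv2.cvtColor(im,cv2.COLOR_RGB2HSV),np.array(lo),np.array(hi))
    c=[k for k in cv2.findContours(m,cv2.RETR_EXTERNAL,cv2.CHAIN_APPROX_NONE)[0] if cv2.contourArea(k)>area]
    return m,sorted(c,key=cv2.contourArea,reverse=True)
def rect(P):
    (c,s,a)=cv2.minAreaRect((P[:,:2]*1000).astype(np.float32)); 
    if s[0]>s[1]: s=s[::-1]; a+=90
    return np.round(c,1),np.round(s,1),round((a+90)%180,2)   # angle of long side, deg from world x
E
python3 - <<'E'
from h import *
for n in ("scene","side"):
    im=cv2.imread(f"pics/{n}1.png")[:,:,::-1].copy()
    for k in blob(im,(22,150,120),(35,255,255),150)[1][:4]: 
        P=onz(n,k.reshape(-1,2),.004); print(n,"yel",cv2.contourArea(k),rect(P))
    for k in blob(im,(105,150,60),(125,255,255),60)[1][:2]:
        P=onz(n,k.reshape(-1,2),.07); print(n,"blue",cv2.contourArea(k),P.mean(0).round(3))
    for k in blob(im,(50,100,40),(85,255,255),60)[1][:8]:
        P=k.reshape(-1,2); print(n,"green",cv2.contourArea(k),P.mean(0).round(1))
print("carton top",onz("scene",[[257,157]],.13),onz("side",[[326,170]],.13))
print("rail ends scene",onz("scene",[[211,185],[392,153],[215,203],[413,170]],.058))
print("rail side",onz("side",[[297,170],[327,372],[344,220],[395,372]],.058))
E
```

```text
scene yel 3198.5 (array([655.7, 129.9]), array([110.9, 149.8]), 89.92)
scene yel 1498.0 (array([ 534.3, -286.4]), array([ 84.9, 114.8]), 79.46)
scene yel 735.5 (array([894.6, 299. ]), array([49. , 57.5]), 144.09)
scene yel 598.5 (array([ 626.3, -142.2]), array([ 93.9, 111.1]), 33.19)
scene blue 126.5 [0.436 0.252 0.07 ]
scene green 3052.0 [220.3 394.2]
scene green 2990.5 [428.4 372.1]
scene green 865.0 [ 81.4 402.5]
scene green 703.5 [542.3 349.3]
scene green 449.5 [414.  143.4]
scene green 384.5 [ 48.7 413.8]
scene green 338.0 [257.7 162.2]
scene green 304.5 [153.2 379.8]
side yel 4454.5 (array([656. , 126.5]), array([ 97.8, 137.7]), 89.82)
side yel 914.5 (array([ 534.4, -287.1]), array([ 83.2, 112.8]), 79.91)
side yel 297.5 (array([655.7, 127.8]), array([109.4, 149.7]), 90.02)
side blue 1216.0 [0.425 0.252 0.07 ]
side green 4076.5 [ 93.8 219.1]
side green 532.5 [327.1 184.7]
side green 530.5 [ 15.6 405.4]
side green 279.5 [ 41.1 372.7]
side green 275.0 [434.5 415.6]
carton top [[ 0.4800032  -0.08396547  0.13      ]] [[ 0.47172521 -0.09054079  0.13      ]]
rail ends scene [[ 0.47455642 -0.18406666  0.058     ]
 [ 0.40559743  0.23364468  0.058     ]
 [ 0.53012879 -0.17550737  0.058     ]
 [ 0.46975553  0.26249701  0.058     ]]
rail side [[ 0.52102485 -0.17568048  0.058     ]
 [ 0.47363717  0.23693124  0.058     ]
 [ 0.43666668 -0.04281441  0.058     ]
 [ 0.38346005  0.23482511  0.058     ]]
```

```bash
python3 - <<'E'
from h import *
b=onz("scene",[[467,125],[500,148],[414,153],[425,105]],0.0); print(b.round(3))
o,d=ray("scene",[[481,65],[522,68],[414,135],[425,57]])
for i in range(4):
    t=(b[i,0]-o[0])/d[i,0]; print((o+d[i]*t).round(3))
s=read_state(); R=cv2.Rodrigues(s["tool_rot"])[0]; print(R.round(3)); c=camera_info("wrist"); T=np.array(c["pose"]); print((R.T@T[:3,:3]).round(3),(R.T@(T[:3,3]-s["ee_pos"])).round(3),np.round(c["intrinsics"],0).tolist())
E
```

```text
[[ 0.231  0.516  0.   ]
 [ 0.34   0.559 -0.   ]
 [ 0.34   0.324  0.   ]
 [ 0.12   0.434  0.   ]]
[0.231 0.494 0.18 ]
[0.34  0.524 0.227]
[0.34  0.31  0.057]
[0.12  0.396 0.151]
[[-0.961  0.276 -0.   ]
 [ 0.276  0.961 -0.001]
 [ 0.    -0.001 -1.   ]]
[[-0.     0.968  0.249]
 [ 1.     0.     0.001]
 [ 0.001  0.249 -0.968]] [ 0.069  0.    -0.162] [[311.0, 0.0, 282.0], [0.0, 311.0, 204.0], [0.0, 0.0, 1.0]]
```

Emit:
apply_moves([
  {"z": -37},
  {"z": -37},
  {"z": -37},
  {"z": -37},
  {"roll": 0.145},
  {"roll": 0.145},
  {"roll": 0.145},
  {"roll": 0.145},
  {"roll": 0.145},
  {"roll": 0.145},
  {"roll": 0.145},
  {"roll": 0.145},
])

```text
invalid input at $.commands[0]: expected keys x, y, z, roll
```

Emit:
apply_moves([
  {"x": -20, "y": 12},
  {"x": -36, "y": 12},
  {"x": -36, "y": 12},
  {"x": -36, "y": 12},
  {"x": -36, "y": 12},
  {"x": -36, "y": 12},
  {"x": -36, "y": 12},
  {"x": -36, "y": 12},
  {"x": -36, "y": 12},
  {"x": -36, "y": 12},
  {"x": -36, "y": 12},
  {"x": -36, "y": 12},
  {"x": -36, "y": 12},
  {"x": -36, "y": 12},
  {"x": -36, "y": 12},
  {"x": -36, "y": 11},
  {"x": -36, "y": 10},
  {"x": -36, "y": 10},
  {"x": -20},
  {},
])

```text
invalid input at $.commands[0]: expected keys x, y, z, roll
```

```bash
python3 - <<'E'
from h import *
import pickle
c=camera_info("wrist"); s=read_state(); im=read_camera("wrist"); cv2.imwrite("pics/w1.png",im[:,:,::-1]); pickle.dump((c,s),open("w1.pkl","wb"))
print(s["ee_pos"],s["tool_rot"],s["time"],s["contact_force"])
E
```

```text
[0.17245494 0.60023611 0.22199406] [-4.38057072e-01 -3.11070210e+00  2.07376938e-03] 0.1 [-0.60047454 -0.79438231 -0.43243704]
```

View pics/w1.png

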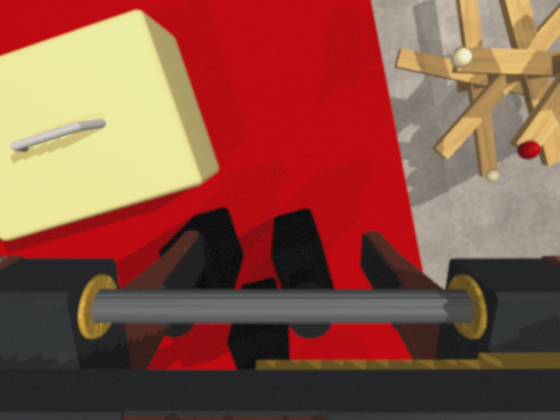

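The move calls were refused because every row needs all four keys, so the arm has not moved. The picture only shows the bottles under the open fingers at (200–330, 210–340). Repeating the moves with full rows.

Emit:
apply_moves([
  {"x": 0, "y": 0, "z": -37, "roll": 0},
  {"x": 0, "y": 0, "z": -37, "roll": 0},
  {"x": 0, "y": 0, "z": -37, "roll": 0},
  {"x": 0, "y": 0, "z": -37, "roll": 0},
  {"x": 0, "y": 0, "z": 0, "roll": 0.145},
  {"x": 0, "y": 0, "z": 0, "roll": 0.145},
  {"x": 0, "y": 0, "z": 0, "roll": 0.145},
  {"x": 0, "y": 0, "z": 0, "roll": 0.145},
  {"x": 0, "y": 0, "z": 0, "roll": 0.145},
  {"x": 0, "y": 0, "z": 0, "roll": 0.145},
  {"x": 0, "y": 0, "z": 0, "roll": 0.145},
  {"x": 0, "y": 0, "z": 0, "roll": 0.145},
])

```text
time: 1.65
ee_pos: [0.1725, 0.6005, 0.3703]
tool_rot: [2.077, 2.357, -0.001]
contact_force: [-0.2, -0.6, 0.3]
finger_gap: 0.088
grasp_force: 0.0
```

Emit:
apply_moves([
  {"x": -36, "y": 11, "z": 0, "roll": 0},
  {"x": -40, "y": 12, "z": 0, "roll": 0},
  {"x": -40, "y": 12, "z": 0, "roll": 0},
  {"x": -40, "y": 12, "z": 0, "roll": 0},
  {"x": -40, "y": 12, "z": 0, "roll": 0},
  {"x": -40, "y": 12, "z": 0, "roll": 0},
  {"x": -40, "y": 12, "z": 0, "roll": 0},
  {"x": -40, "y": 12, "z": 0, "roll": 0},
  {"x": -40, "y": 12, "z": 0, "roll": 0},
  {"x": -40, "y": 12, "z": 0, "roll": 0},
  {"x": -40, "y": 12, "z": 0, "roll": 0},
  {"x": -40, "y": 12, "z": 0, "roll": 0},
  {"x": -40, "y": 12, "z": 0, "roll": 0},
  {"x": -40, "y": 12, "z": 0, "roll": 0},
  {"x": -40, "y": 12, "z": 0, "roll": 0},
  {"x": -40, "y": 12, "z": 0, "roll": 0},
  {"x": -40, "y": 10, "z": 0, "roll": 0},
  {"x": -40, "y": 10, "z": 0, "roll": 0},
  {"x": 0, "y": 0, "z": 0, "roll": 0},
  {"x": 0, "y": 0, "z": 0, "roll": 0},
])

```text
time: 4.15
ee_pos: [0.4748, -0.0813, 0.3703]
tool_rot: [-2.071, -2.361, 0.0]
contact_force: [0.3, -0.0, -0.1]
finger_gap: 0.0878
grasp_force: 0.0
```

```bash
python3 - <<'E'
from h import *
import pickle
c=camera_info("wrist"); s=read_state(); im=read_camera("wrist"); cv2.imwrite("pics/w2.png",im[:,:,::-1]); pickle.dump((c,s),open("w2.pkl","wb"))
print(s["ee_pos"],s["tool_rot"],s["time"],s["contact_force"])
E
```

```text
[ 0.47483239 -0.08127643  0.37033614] [-2.07126287e+00 -2.36074891e+00  3.55886384e-04] 4.15 [ 0.25700882 -0.01698049 -0.11956231]
```

View pics/w2.png

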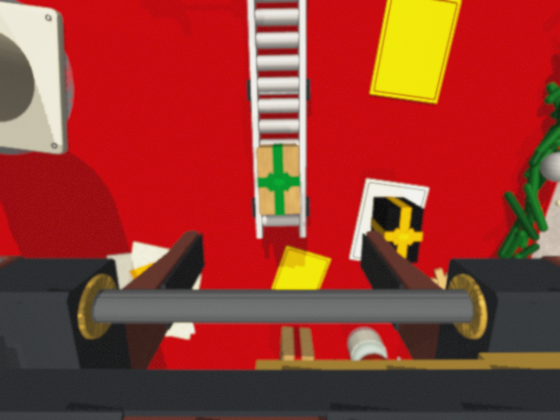

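The wrist view shows the carton top at (257–300, 145–217) on the track. The rails run from about (250,0)/(304,0) down to (260,237)/(303,237), and the large mat's lower end is at (371–438, 95–103).

```bash
cat > m.py <<'E'
from h import *
import sys
def carton(im,c,roi,z=.13,lo=(8,40,60),hi=(24,200,255)):
    x0,y0,x1,y1=roi; m=np.zeros(im.shape[:2],np.uint8); h=cv2.cvtColor(im,cv2.COLOR_RGB2HSV)
    q=cv2.inRange(h,np.array(lo),np.array(hi))|cv2.inRange(h,np.array((50,100,40)),np.array((85,255,255)))
    m[y0:y1,x0:x1]=q[y0:y1,x0:x1]; m=cv2.morphologyEx(m,cv2.MORPH_CLOSE,np.ones((5,5),np.uint8)); m=cv2.morphologyEx(m,cv2.MORPH_OPEN,np.ones((5,5),np.uint8))
    k=max(cv2.findContours(m,cv2.RETR_EXTERNAL,cv2.CHAIN_APPROX_NONE)[0],key=cv2.contourArea).reshape(-1,2)
    return cv2.boundingRect(k),rect(onz("wrist",k,z,c))
def tool(s,p):
    R=cv2.Rodrigues(s["tool_rot"])[0]; d=R.T@(np.array(p)-s["ee_pos"]); return (d*1000).round(1),np.degrees(np.arctan2(R[1,0],R[0,0])).round(2)
E
python3 - <<'E'
from m import *
import pickle
c,s=pickle.load(open("w2.pkl","rb")); im=cv2.imread("pics/w2.png")[:,:,::-1].copy()
r=carton(im,c,(250,138,306,222)); print(r)
print("tool x angle",tool(s,[*r[1][0]/1000,.1]))
h=cv2.cvtColor(im,cv2.COLOR_RGB2HSV); red=((h[:,:,0]<8)|(h[:,:,0]>172))&(h[:,:,1]>150)
L=[];Rr=[]
for v in list(range(5,75,4))+list(range(105,190,4)):
    row=~red[v]; a=275
    l=a
    while row[l]: l-=1
    q=a
    while row[q]: q+=1
    L.append((l+.5,v)); Rr.append((q-.5,v))
for n,A in (("L",L),("R",Rr)):
    P=onz("wrist",A,.058,c)[:,:2]; ok=np.ones(len(P),bool)
    for _ in range(3):
        k=np.polyfit(P[ok,1],P[ok,0],1); e=P[:,0]-np.polyval(k,P[:,1]); ok=abs(e)<.003
    print(n,k.round(4),ok.sum(),"angle",90-np.degrees(np.arctan(k[0])), "rms",e[ok].std())
for k in blob(im,(22,150,120),(35,255,255),150)[1][:3]: print(rect(onz("wrist",k.reshape(-1,2),.004,c)))
E
```

```text
((256, 143, 45, 73), (array([469.5, -84.2]), array([56.1, 94.8]), 99.37))
tool x angle (array([ -2.4,  -5.4, 270.3]), np.float64(97.47))
L [-0.1474  0.4165] 33 angle 98.38702545351298 rms 0.0004228998788770232Traceback (most recent call last):
  File "<stdin>", line 18, in <module>
    raise TypeError("expected non-empty vector for x")
TypeError: expected non-empty vector for x
```

Emit:
apply_moves([
  {"x": -2, "y": -4.5, "z": 25, "roll": -0.016},
  {"x": 0, "y": 0, "z": 40, "roll": 0},
  {"x": 0, "y": 0, "z": 40, "roll": 0},
  {"x": 0, "y": 0, "z": 40, "roll": 0},
  {"x": 0, "y": 0, "z": 25, "roll": 0},
  {"x": 0, "y": 0, "z": 10, "roll": 0},
  {"x": 0, "y": 0, "z": 0, "roll": 0},
])

```text
time: 5.08
ee_pos: [0.471, -0.0836, 0.1908]
tool_rot: [-2.051, -2.379, 0.0]
contact_force: [0.5, -0.1, 0.3]
finger_gap: 0.0878
grasp_force: 0.0
```

```bash
python3 - <<'E'
from m import *
import pickle
c=camera_info("wrist"); s=read_state(); im=read_camera("wrist"); cv2.imwrite("pics/w3.png",im[:,:,::-1]); pickle.dump((c,s),open("w3.pkl","wb"))
print(s["ee_pos"],s["time"])
u=proj("wrist",[[.469,-.084,.13]],c)[0]; print(u)
try:
    r=carton(im,c,(200,90,360,290)); print(r,tool(s,[*r[1][0]/1000,.095]))
except Exception as e: print(e)
E
```

```text
[ 0.4710169  -0.08357084  0.19078353] 5.075
[280.30492419 218.87131172]
((241, 152, 78, 125), (array([468.5, -82.9]), array([56.7, 96.5]), 99.38)) (array([ 1. , -2.4, 95.8]), np.float64(98.48))
```

View pics/w3.png

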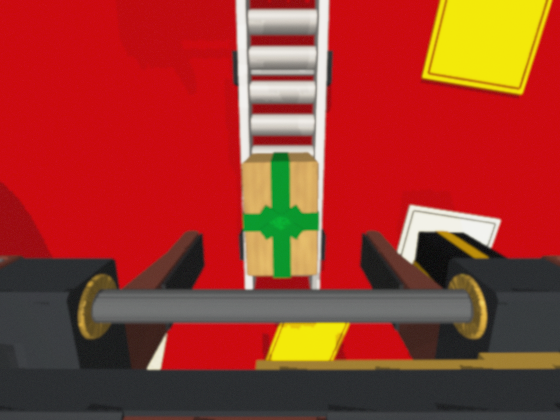

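The carton is centred between the fingers: its top is at (242–320, 163–277), about 2 mm off to the left. Descending and gripping.

Emit:
apply_moves([
  {"x": -1, "y": -2.4, "z": 20, "roll": 0},
  {"x": 0, "y": 0, "z": 30, "roll": 0},
  {"x": 0, "y": 0, "z": 30, "roll": 0},
  {"x": 0, "y": 0, "z": 20, "roll": 0},
  {"x": 0, "y": 0, "z": 10, "roll": 0},
  {"x": 0, "y": 0, "z": 5, "roll": 0},
  {"x": 0, "y": 0, "z": 0, "roll": 0},
])

```text
time: 6.0
ee_pos: [0.4694, -0.0856, 0.0762]
tool_rot: [2.052, 2.378, 0.001]
contact_force: [-0.2, 0.5, -0.7]
finger_gap: 0.0879
grasp_force: 0.0
```

Emit:
apply_moves([
  {"x": 0, "y": 0, "z": 0, "roll": 0},
  {"x": 0, "y": 0, "z": 0, "roll": 0},
  {"x": 0, "y": 0, "z": 0, "roll": 0},
  {"x": 0, "y": 0, "z": 0, "roll": 0},
  {"x": 0, "y": 0, "z": 0, "roll": 0},
  {"x": 0, "y": 0, "z": 0, "roll": 0},
], gripper=50)

```text
time: 6.75
ee_pos: [0.4694, -0.0856, 0.0759]
tool_rot: [2.052, 2.378, 0.001]
contact_force: [2.3, 1.0, 3.2]
finger_gap: 0.0558
grasp_force: 30.0
```

Emit:
apply_moves([
  {"x": 6, "y": 0, "z": 0, "roll": 0},
  {"x": 12, "y": 0, "z": 0, "roll": 0},
  {"x": 18, "y": 0, "z": 0, "roll": 0},
  {"x": 20, "y": 0, "z": 0, "roll": 0},
  {"x": 20, "y": 0, "z": 0, "roll": 0},
  {"x": 20, "y": 0, "z": 0, "roll": 0},
  {"x": 20, "y": 0, "z": 0, "roll": 0},
  {"x": 20, "y": 0, "z": 0, "roll": 0},
  {"x": 20, "y": 0, "z": 0, "roll": 0},
  {"x": 16, "y": 0, "z": 0, "roll": 0},
  {"x": 10, "y": 0, "z": 0, "roll": 0},
  {"x": 6, "y": 0, "z": 0, "roll": 0},
  {"x": 0, "y": 0, "z": 0, "roll": 0},
])

```text
time: 8.38
ee_pos: [0.4416, 0.1014, 0.0759]
tool_rot: [2.051, 2.379, 0.001]
contact_force: [2.6, 0.3, 5.6]
finger_gap: 0.0561
grasp_force: 30.0
```

```bash
python3 - <<'E'
from h import *
print(read_state()["contact_force"])
a=read_camera("side")[150:420,250:450,::-1]; w=read_camera("wrist")[0:270,160:400,::-1]
cv2.imwrite("pics/s2.png",cv2.hconcat([cv2.resize(a,(400,540)),cv2.resize(w,(400,540))]))
E
```

```text
[2.63745906 0.33587131 5.56844719]
```

View pics/s2.png

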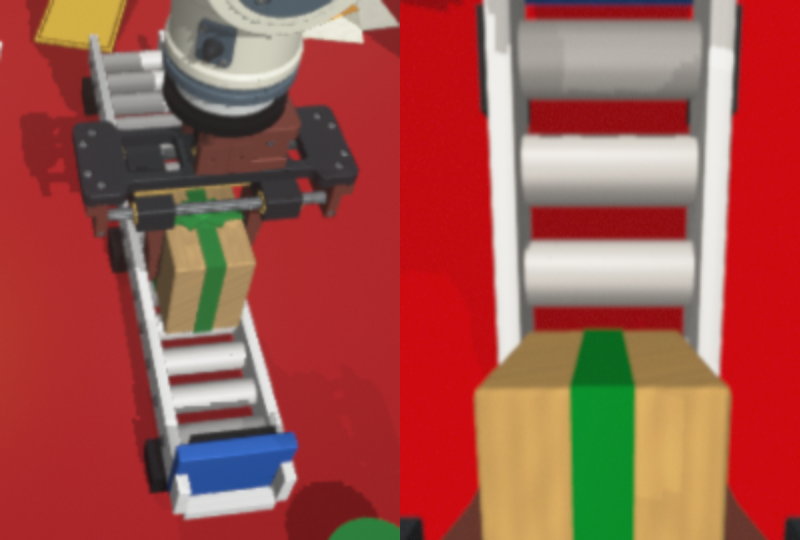

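The carton is down on the rollers and square between the rails. There are about three clear rollers left before the blue stop, whose edge is at the top of the wrist view.

```bash
python3 - <<'E'
from m import *
s=read_state(); im=read_camera("wrist"); h=cv2.cvtColor(im,cv2.COLOR_RGB2HSV)
m=cv2.inRange(h,np.array((105,120,40)),np.array((128,255,255))); v=np.where(m[:60,250:320].sum(1)>255*30)[0]; print(v)
for z in (.055,.08): print(z,tool(s,onz("wrist",[[283,v.max()+.5]],z)[0]))
im=read_camera("side"); h=cv2.cvtColor(im,cv2.COLOR_RGB2HSV); m=cv2.inRange(h,np.array((105,120,40)),np.array((128,255,255))); m[:350]=0
y,x=np.where(m); k=x.argmin(),x.argmax(); print([(x[i],y[i]) for i in k],y.min()); print(tool(s,onz("side",[[ (x.min()+x.max())/2,y[(x>350)&(x<385)].min()]],.08)[0]))
E
```

```text
[0]
0.055 (array([130.9,  -0.2,  20.9]), np.float64(98.45))
0.08 (array([122.3,  -0.2,  -4.1]), np.float64(98.45))
[(np.int64(334), np.int64(390)), (np.int64(397), np.int64(369))] 366
(array([138.6,   5.1,  -4.1]), np.float64(98.45))
```

Emit:
apply_moves([
  {"x": 6, "y": 0, "z": 0, "roll": 0},
  {"x": 12, "y": 0, "z": 0, "roll": 0},
  {"x": 14, "y": 0, "z": 0, "roll": 0},
  {"x": 14, "y": 0, "z": 0, "roll": 0},
  {"x": 10, "y": 0, "z": 0, "roll": 0},
  {"x": 6, "y": 0, "z": 0, "roll": 0},
  {"x": 4, "y": 0, "z": 0, "roll": 0},
  {"x": 2, "y": 0, "z": 0, "roll": 0},
  {"x": 2, "y": 0, "z": 0, "roll": 0},
  {"x": 0, "y": 0, "z": 0, "roll": 0},
])

```text
time: 9.82
ee_pos: [0.4313, 0.1702, 0.0759]
tool_rot: [2.052, 2.378, 0.001]
contact_force: [2.8, 0.7, 5.6]
finger_gap: 0.0558
grasp_force: 30.0
```

Emit:
apply_moves([
  {"x": 2, "y": 0, "z": 0, "roll": 0},
  {"x": 2, "y": 0, "z": 0, "roll": 0},
  {"x": 2, "y": 0, "z": 0, "roll": 0},
  {"x": 2, "y": 0, "z": 0, "roll": 0},
])

```text
time: 10.32
ee_pos: [0.4302, 0.178, 0.0759]
tool_rot: [2.052, 2.378, 0.001]
contact_force: [3.5, -0.5, 5.4]
finger_gap: 0.0559
grasp_force: 30.0
```

Emit:
apply_moves([
  {"x": 1.5, "y": 0, "z": 0, "roll": 0},
  {"x": 1.5, "y": 0, "z": 0, "roll": 0},
  {"x": 0, "y": 0, "z": 0, "roll": 0},
])

```text
time: 10.7
ee_pos: [0.4297, 0.1811, 0.0759]
tool_rot: [2.052, 2.378, 0.001]
contact_force: [2.1, 0.7, 5.2]
finger_gap: 0.0559
grasp_force: 30.0
```

Emit:
apply_moves([
  {"x": 1.5, "y": 0, "z": 0, "roll": 0},
  {"x": 1.5, "y": 0, "z": 0, "roll": 0},
  {"x": 0, "y": 0, "z": 0, "roll": 0},
])

```text
time: 11.08
ee_pos: [0.4293, 0.1841, 0.0759]
tool_rot: [2.052, 2.378, 0.001]
contact_force: [2.7, 1.1, 5.4]
finger_gap: 0.0561
grasp_force: 30.0
```

Emit:
apply_moves([
  {"x": 1.5, "y": 0, "z": 0, "roll": 0},
  {"x": 1.5, "y": 0, "z": 0, "roll": 0},
  {"x": 0, "y": 0, "z": 0, "roll": 0},
])

```text
time: 11.45
ee_pos: [0.4289, 0.187, 0.0759]
tool_rot: [2.052, 2.378, 0.001]
contact_force: [2.9, 0.5, 6.6]
finger_gap: 0.056
grasp_force: 30.0
```

Emit:
apply_moves([
  {"x": 1.5, "y": 0, "z": 0, "roll": 0},
  {"x": 1, "y": 0, "z": 0, "roll": 0},
  {"x": 0, "y": 0, "z": 0, "roll": 0},
])

```text
time: 11.82
ee_pos: [0.4285, 0.1894, 0.0759]
tool_rot: [2.052, 2.378, 0.001]
contact_force: [1.7, 0.4, 6.3]
finger_gap: 0.0561
grasp_force: 30.0
```

Emit:
apply_moves([
  {"x": 1.5, "y": 0, "z": 0, "roll": 0},
  {"x": 1, "y": 0, "z": 0, "roll": 0},
  {"x": 0, "y": 0, "z": 0, "roll": 0},
])

```text
time: 12.2
ee_pos: [0.4281, 0.1916, 0.0759]
tool_rot: [2.052, 2.378, 0.001]
contact_force: [3.0, -2.0, 5.8]
finger_gap: 0.0559
grasp_force: 30.0
```

```bash
python3 - <<'E'
from h import *
print(read_state()["contact_force"])
a=read_camera("side")[240:420,300:430,::-1]; w=read_camera("wrist")[60:240,220:350,::-1]
cv2.imwrite("pics/s3.png",cv2.hconcat([cv2.resize(a,(400,554)),cv2.resize(w,(400,554))]))
E
```

```text
[ 2.95847065 -2.04903361  5.81586366]
```

View pics/s3.png

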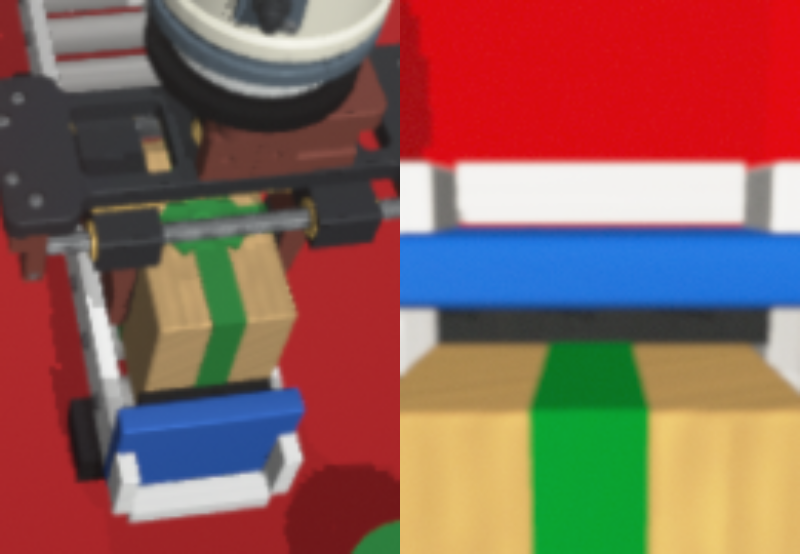

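The carton's front face is now meeting the stop's black buffer, seen at rows 310–340 of the right half, and the force has gone to −2 N. Pressing slightly further to confirm.

Emit:
apply_moves([
  {"x": 0.7, "y": 0, "z": 0, "roll": 0},
  {"x": 0.7, "y": 0, "z": 0, "roll": 0},
  {"x": 0, "y": 0, "z": 0, "roll": 0},
])

```text
time: 12.68
ee_pos: [0.4278, 0.1919, 0.0759]
tool_rot: [2.051, 2.378, -0.001]
contact_force: [4.7, -9.9, 8.1]
finger_gap: 0.0561
grasp_force: 30.0
```

Emit:
apply_moves([
  {"x": 0.7, "y": 0, "z": 0, "roll": 0},
  {"x": 0.5, "y": 0, "z": 0, "roll": 0},
  {"x": 0, "y": 0, "z": 0, "roll": 0},
])

```text
time: 13.05
ee_pos: [0.4278, 0.1921, 0.076]
tool_rot: [2.05, 2.377, -0.003]
contact_force: [6.0, -17.5, 10.8]
finger_gap: 0.0561
grasp_force: 30.0
```

Solid contact at −17 N. Easing most of the push, then lifting straight up.

Emit:
apply_moves([
  {"x": -0.7, "y": 0, "z": 0, "roll": 0},
  {"x": -0.7, "y": 0, "z": 0, "roll": 0},
  {"x": 0, "y": 0, "z": 0, "roll": 0},
  {"x": 0, "y": 0, "z": 0, "roll": 0},
  {"x": 0, "y": 0, "z": -3, "roll": 0},
  {"x": 0, "y": 0, "z": -6, "roll": 0},
  {"x": 0, "y": 0, "z": -12, "roll": 0},
  {"x": 0, "y": 0, "z": -18, "roll": 0},
  {"x": 0, "y": 0, "z": -18, "roll": 0},
  {"x": 0, "y": 0, "z": -18, "roll": 0},
  {"x": 0, "y": 0, "z": -10, "roll": 0},
  {"x": 0, "y": 0, "z": -5, "roll": 0},
  {"x": 0, "y": 0, "z": 0, "roll": 0},
])

```text
time: 14.68
ee_pos: [0.4273, 0.1926, 0.1655]
tool_rot: [-2.052, -2.378, 0.001]
contact_force: [0.1, 0.1, -4.5]
finger_gap: 0.056
grasp_force: 30.0
```

Emit:
apply_moves([
  {"x": 0, "y": 0, "z": 0, "roll": 0.04},
  {"x": 0, "y": 0, "z": 0, "roll": 0.0675},
  {"x": 0, "y": 0, "z": 0, "roll": 0.04},
  {"x": -2, "y": 8, "z": 0, "roll": 0},
  {"x": -5, "y": 18, "z": 0, "roll": 0},
  {"x": -7, "y": 25, "z": 0, "roll": 0},
  {"x": -7, "y": 25, "z": 0, "roll": 0},
  {"x": -7, "y": 25, "z": 0, "roll": 0},
  {"x": -7, "y": 25, "z": 0, "roll": 0},
  {"x": -7, "y": 25, "z": 0, "roll": 0},
  {"x": -7, "y": 25, "z": 0, "roll": 0},
  {"x": -6, "y": 22, "z": 0, "roll": 0},
  {"x": -5, "y": 18, "z": 0, "roll": 0},
  {"x": -3, "y": 10, "z": 0, "roll": 0},
  {"x": 0, "y": 2, "z": 0, "roll": 0},
  {"x": 0, "y": 0, "z": 0, "roll": 0},
])

```text
time: 16.68
ee_pos: [0.6552, 0.1295, 0.1654]
tool_rot: [-2.221, -2.221, 0.001]
contact_force: [-0.1, -0.2, -4.7]
finger_gap: 0.0561
grasp_force: 30.0
```

```bash
python3 - <<'E'
from m import *
s=read_state(); c=camera_info("wrist"); im=read_camera("wrist"); cv2.imwrite("pics/w4.png",im[:,:,::-1]); print(s["ee_pos"],tool(s,[.656,.129,.044]),s["contact_force"])
top=s["ee_pos"][2]-.0759+.13
try: print(carton(im,c,(180,90,390,300),top))
except Exception as e: print(e)
E
```

```text
[0.65523332 0.12949051 0.16535014] (array([ -0.5,   0.9, 121.3]), np.float64(89.98)) [-0.0883862  -0.23223462 -4.71033323]
((205, 167, 154, 124), (array([654.3, 159.7]), array([47.5, 56. ]), 179.99))
```

View pics/w4.png

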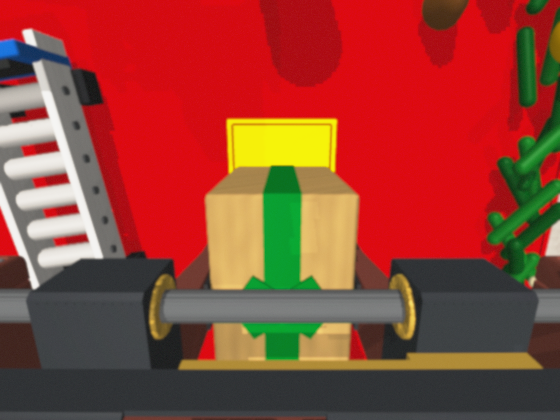

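The held carton is upright and square. Its top front edge is at row 193, cols 207–357, and the mat's far edge is at row 119, cols 227–337.

```bash
python3 - <<'E'
from m import *
im=cv2.imread("pics/w4.png")[:,:,::-1].copy(); s=read_state(); z=s["ee_pos"][2]-.0759+.13
print("front top edge",(1000*onz("wrist",[[207,194],[357,194]],z)).round(1))
h=cv2.cvtColor(im,cv2.COLOR_RGB2HSV); m=cv2.inRange(h,np.array((22,120,100)),np.array((36,255,255)))
for v in (125,135,145,155):
    x=np.where(m[v,200:370])[0]+200; P=1000*onz("wrist",[[x.min()-.5,v],[x.max()+.5,v]],.004); print(v,P[:,:2].round(1).tolist(),P[:,0].mean())
for u in (235,260,300,330):
    y=np.where(m[90:170,u])[0]+90; print(u,(1000*onz("wrist",[[u,y.min()-.5]],.004))[0,:2].round(1))
E
```

```text
front top edge [[627.7 174.  219.6]
 [680.9 174.  219.6]]
125 [[598.2, 197.2], [708.1, 197.1]] 653.1466150334891
135 [[598.8, 187.3], [708.5, 187.3]] 653.6414824934936
145 [[598.4, 177.3], [708.9, 177.3]] 653.6319245333782
155 [[599.0, 167.2], [708.3, 167.1]] 653.6225537809403
235 [607.  203.5]
260 [632.1 203.5]
300 [672.2 203.5]
330 [702.3 203.4]
```

Emit:
apply_moves([
  {"x": -0.5, "y": 0, "z": 8, "roll": 0},
  {"x": 0, "y": 0, "z": 18, "roll": 0},
  {"x": 0, "y": 0, "z": 22, "roll": 0},
  {"x": 0, "y": 0, "z": 22, "roll": 0},
  {"x": 0, "y": 0, "z": 20, "roll": 0},
  {"x": 0, "y": 0, "z": 15, "roll": 0},
  {"x": 0, "y": 0, "z": 10, "roll": 0},
  {"x": 0, "y": 0, "z": 7, "roll": 0},
  {"x": 0, "y": 0, "z": 5, "roll": 0},
  {"x": 0, "y": 0, "z": 3, "roll": 0},
  {"x": 0, "y": 0, "z": 1.5, "roll": 0},
  {"x": 0, "y": 0, "z": 0, "roll": 0},
])

```text
time: 18.23
ee_pos: [0.6558, 0.1291, 0.0344]
tool_rot: [2.222, 2.221, 0.0]
contact_force: [-0.6, -0.2, -4.4]
finger_gap: 0.0559
grasp_force: 30.0
```

Emit:
apply_moves([
  {"x": 0, "y": 0, "z": 0.8, "roll": 0},
  {"x": 0, "y": 0, "z": 0.8, "roll": 0},
  {"x": 0, "y": 0, "z": 0.8, "roll": 0},
  {"x": 0, "y": 0, "z": 0, "roll": 0},
])

```text
time: 18.73
ee_pos: [0.6556, 0.129, 0.0317]
tool_rot: [-2.222, -2.221, 0.0]
contact_force: [-0.2, 0.7, -3.8]
finger_gap: 0.056
grasp_force: 30.0
```

Before the final touch, a near check of the carton against the mat edges.

```bash
python3 - <<'E'
from m import *
im=read_camera("wrist"); s=read_state(); z=.1317+.0317-.0334; print(s["ee_pos"])
w=im[:,:,::-1]; a=read_camera("side")[230:400,130:290,::-1]; b=read_camera("scene")[170:300,300:450,::-1]
cv2.imwrite("pics/w5.png",cv2.hconcat([cv2.resize(a,(380,404)),cv2.resize(b,(400,404))]))
h=cv2.cvtColor(im,cv2.COLOR_RGB2HSV); m=cv2.inRange(h,np.array((24,150,100)),np.array((36,255,255)))
c,n=blob(im,(24,150,100),(36,255,255),100); 
for k in n[:3]: print(cv2.boundingRect(k), (1000*onz("wrist",cv2.boxPoints(cv2.minAreaRect(k)),.004)).round(1)[:,:2].tolist())
cv2.imwrite("pics/w6.png",w)
E
```

```text
[0.65562286 0.12902341 0.03174239]
(198, 125, 165, 119) [[605.2, 197.0], [702.2, 196.9], [706.9, 122.5], [600.2, 122.6]]
(188, 115, 185, 140) [[599.7, 202.7], [707.7, 202.6], [713.9, 114.8], [593.0, 114.9]]
```

View pics/w6.png

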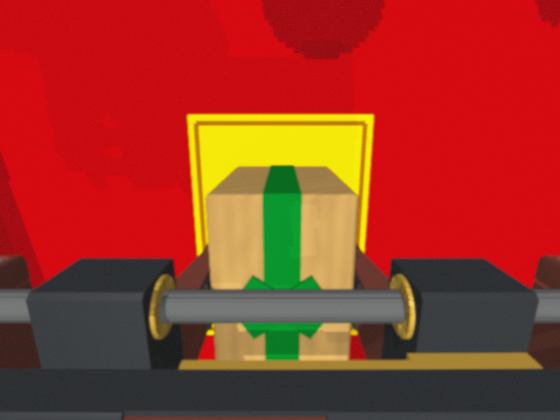

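The carton's bottom front edge is at row 167, cols about 238–327. The mat's far edge is at row 115, cols 188–373. Comparing the two on the mat plane.

```bash
python3 - <<'E'
from m import *
im=cv2.imread("pics/w6.png")[:,:,::-1].copy()
h=cv2.cvtColor(im,cv2.COLOR_RGB2HSV).astype(int)
for v in (166,167,168,170): print(v,[ (u,tuple(h[v,u][:2])) for u in list(range(232,244,2))+list(range(322,334,2))])
print([(v,tuple(h[v,250])) for v in range(160,174)])
print((1000*onz("wrist",[[237.5,167],[327.5,167]],.006)).round(1))
E
```

```text
166 [(232, (np.int64(29), np.int64(245))), (234, (np.int64(28), np.int64(245))), (236, (np.int64(28), np.int64(244))), (238, (np.int64(26), np.int64(244))), (240, (np.int64(24), np.int64(219))), (242, (np.int64(24), np.int64(216))), (322, (np.int64(24), np.int64(216))), (324, (np.int64(24), np.int64(224))), (326, (np.int64(26), np.int64(244))), (328, (np.int64(28), np.int64(244))), (330, (np.int64(28), np.int64(245))), (332, (np.int64(28), np.int64(245)))]
167 [(232, (np.int64(28), np.int64(245))), (234, (np.int64(28), np.int64(244))), (236, (np.int64(26), np.int64(244))), (238, (np.int64(22), np.int64(183))), (240, (np.int64(21), np.int64(162))), (242, (np.int64(20), np.int64(155))), (322, (np.int64(20), np.int64(155))), (324, (np.int64(20), np.int64(158))), (326, (np.int64(22), np.int64(177))), (328, (np.int64(26), np.int64(244))), (330, (np.int64(28), np.int64(245))), (332, (np.int64(28), np.int64(245)))]
168 [(232, (np.int64(28), np.int64(245))), (234, (np.int64(27), np.int64(244))), (236, (np.int64(22), np.int64(187))), (238, (np.int64(19), np.int64(142))), (240, (np.int64(18), 
[... 829 characters left out ...]
45), np.int64(245))), (162, (np.int64(29), np.int64(245), np.int64(245))), (163, (np.int64(29), np.int64(245), np.int64(245))), (164, (np.int64(28), np.int64(245), np.int64(244))), (165, (np.int64(27), np.int64(244), np.int64(238))), (166, (np.int64(24), np.int64(220), np.int64(211))), (167, (np.int64(21), np.int64(156), np.int64(172))), (168, (np.int64(19), np.int64(139), np.int64(160))), (169, (np.int64(18), np.int64(138), np.int64(159))), (170, (np.int64(18), np.int64(137), np.int64(158))), (171, (np.int64(18), np.int64(137), np.int64(158))), (172, (np.int64(18), np.int64(137), np.int64(158))), (173, (np.int64(18), np.int64(138), np.int64(157)))]
[[628.  172.3   6. ]
 [682.3 172.3   6. ]]
```

Emit:
apply_moves([
  {"x": 0.3, "y": -1.2, "z": 0, "roll": 0},
  {"x": 0, "y": 0, "z": 0.6, "roll": 0},
  {"x": 0, "y": 0, "z": 0.6, "roll": 0},
  {"x": 0, "y": 0, "z": 0.6, "roll": 0},
  {"x": 0, "y": 0, "z": 0, "roll": 0},
])

```text
time: 19.5
ee_pos: [0.6545, 0.1293, 0.0301]
tool_rot: [2.222, 2.221, 0.0]
contact_force: [-0.1, 0.5, -4.3]
finger_gap: 0.056
grasp_force: 30.0
```

Emit:
apply_moves([
  {"x": 0, "y": 0, "z": 0.4, "roll": 0},
  {"x": 0, "y": 0, "z": 0.4, "roll": 0},
  {"x": 0, "y": 0, "z": 0, "roll": 0},
])

```text
time: 19.88
ee_pos: [0.6545, 0.1293, 0.03]
tool_rot: [-2.222, -2.221, -0.0]
contact_force: [-2.6, -0.1, 5.4]
finger_gap: 0.0554
grasp_force: 30.0
```

Emit:
apply_moves([
  {"x": 0, "y": 0, "z": 0.4, "roll": 0},
  {"x": 0, "y": 0, "z": 0, "roll": 0},
])

```text
time: 20.12
ee_pos: [0.6545, 0.1293, 0.03]
tool_rot: [2.222, 2.221, 0.0]
contact_force: [-4.2, -0.1, 9.4]
finger_gap: 0.0557
grasp_force: 30.0
```

The carton is on the mat. Easing off, opening the fingers and going straight up.

Emit:
apply_moves([
  {"x": 0, "y": 0, "z": -0.5, "roll": 0},
  {"x": 0, "y": 0, "z": 0, "roll": 0},
])

```text
time: 20.38
ee_pos: [0.6545, 0.1293, 0.03]
tool_rot: [2.222, 2.221, 0.0]
contact_force: [-4.1, -0.4, 7.0]
finger_gap: 0.056
grasp_force: 30.0
```

Emit:
apply_moves([
  {"x": 0, "y": 0, "z": 0, "roll": 0},
  {"x": 0, "y": 0, "z": 0, "roll": 0},
  {"x": 0, "y": 0, "z": 0, "roll": 0},
  {"x": 0, "y": 0, "z": 0, "roll": 0},
  {"x": 0, "y": 0, "z": 0, "roll": 0},
  {"x": 0, "y": 0, "z": 0, "roll": 0},
], gripper=85)

```text
time: 21.12
ee_pos: [0.6544, 0.1293, 0.0293]
tool_rot: [2.222, 2.221, 0.0]
contact_force: [0.3, 0.2, 0.1]
finger_gap: 0.0852
grasp_force: 0.0
```

Emit:
apply_moves([
  {"x": 0, "y": 0, "z": -5, "roll": 0},
  {"x": 0, "y": 0, "z": -15, "roll": 0},
  {"x": 0, "y": 0, "z": -25, "roll": 0},
  {"x": 0, "y": 0, "z": -30, "roll": 0},
  {"x": 0, "y": 0, "z": -30, "roll": 0},
  {"x": 0, "y": 0, "z": -30, "roll": 0},
  {"x": 0, "y": 0, "z": -30, "roll": 0},
  {"x": 0, "y": 0, "z": -20, "roll": 0},
  {"x": 0, "y": 0, "z": -10, "roll": 0},
  {"x": 0, "y": 0, "z": 0, "roll": 0},
])

```text
time: 22.38
ee_pos: [0.6545, 0.1293, 0.2247]
tool_rot: [2.222, 2.221, 0.001]
contact_force: [0.6, 0.5, 0.3]
finger_gap: 0.0848
grasp_force: 0.0
```

```bash
python3 - <<'E'
from m import *
s=read_state(); c=camera_info("wrist"); w=read_camera("wrist"); a=read_camera("scene")[:,:,::-1]; print(s["ee_pos"],s["contact_force"])
print(proj("wrist",[[.6545,.129,.084]],c)); print(carton(w,c,(200,100,360,300),.084,hi=(20,200,255)))
for k in blob(w,(24,150,100),(36,255,255),300)[1][:3]: print(cv2.boundingRect(k),rect(onz("wrist",k.reshape(-1,2),.004,c)))
cv2.imwrite("pics/end.png",cv2.hconcat([cv2.resize(a,(400,300)),cv2.resize(w[:,:,::-1],(400,300))]))
E
```

```text
[0.65454022 0.12933285 0.22467028] [0.57869926 0.51797202 0.27204608]
[[282.69329954 195.30849907]]
((255, 147, 55, 92), (array([653.8, 130.1]), array([54. , 92.7]), 89.93))
(236, 120, 93, 119) (array([653.6, 128.1]), array([109.9, 148.9]), 89.96)
(510, 24, 50, 36) (array([943.8, 290.4]), array([37.5, 55.9]), 147.22)
```

View pics/end.png

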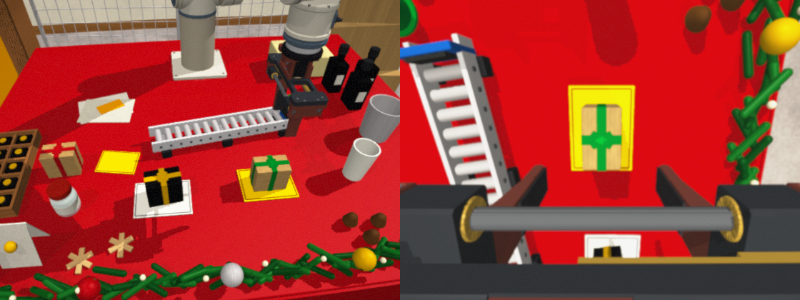

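The brown carton stands upright, centred and square on the large yellow mat (right half, about (600,137)). The gripper is clear and the black carton is where it was.

```bash
python3 -c "from station import finish_job; print(finish_job())"
```

```text
the job is handed in; nothing more can be done
None
```

I rolled the green-ribbon carton along the track to the blue stop, then set it upright on the large yellow mat, within about 2 mm of the middle and lined up with its sides, let go and handed the job in at about 22 s; the black carton was left where it stood.

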